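# Check the charge of a battery pack

## Task

Check the charge of the taller battery pack: pinch its two release buttons fully in to unclip it, lift it out of the charger and set it down upright on the bare middle of the work mat without dropping it, and let it go. Then press the gauge button on its top fully down and let it spring back. Leave the shorter pack in the charger and the other things on the bench where they are.

Things in the scene. Friction and masses are not known exactly. Their poses are not given: they have to be found in the camera images.
- tall_pack: The taller of the two packs in the charger: dark upright block with a grey cap, 46 mm (its x) by 72 mm (its y) by 122 mm high, 0.4 to 0.65 kg. Origin: centre of its flat underside, z up. It sits 42 mm deep in its bay with 1.5 mm play all round, held by hooks joined to its two release buttons: it lifts straight up only while both are pressed in. It stands by itself on its underside.
- release_front_face (a point): Centre of the outer face of the grey ribbed release button on the tall pack's -x face. The face is 34 mm wide (pack y) and 28 mm high, 92 mm above the pack's underside, 30 mm below its top, and stands 6.5 mm proud. It is pressed straight into the pack (towards pack +x).
- release_back_face (a point): The same for the release button on the tall pack's +x face, opposite; pressed towards pack -x. The two outer faces are 59 mm apart when out and 48 mm apart when both are fully pressed.
- release_front (a joint): Press of the -x release button of the tall pack: 0 out, 0.0055 m fully in. Spring 3 N at the start, 8 N fully in.
- release_back (a joint): The same for the +x release button.
- gauge_top (a point): Centre of the top of the tall pack's gauge button: a round dark rubber push button, 22 mm across, standing 6 mm above the pack's top (128 mm above the underside), 19 mm from the pack's middle towards its own +y. Four gauge bars lie beside it.
- gauge_button (a joint): Press of the tall pack's gauge button, straight down: 0 up, 0.004 m fully down. Spring 1.3 N at the start, 4.5 N fully down.
- charger: Dark twin-bay charger screwed to the bench, 92 mm deep (x) and 212 mm long (y), top 62 mm high, its sloping front reaching 88 mm towards -x. Origin: centre of the bays' footprint at bench height. Bays are centred 52.5 mm from it along -y and +y, their floors 20 mm above the bench; the packs' axes lie along the charger's. Which pack is in which bay varies.
- short_pack: The shorter battery pack in the other bay: same shape and buttons, only 96 mm high (same origin), so its top is 26 mm lower. It stays in the charger.
- mat: Grey rubber work mat fixed to the bench, 240 mm (its x) by 280 mm (its y), 3 mm thick. Origin: centre of its underside. The middle, 140 mm by 150 mm (x by y), is bare; the screwdriver, the tray and the pliers, all under 30 mm high, lie along its -y, +y and -x edges.
- screwdriver: Screwdriver, 190 mm long, lying near the mat's -y edge.
- tray: Low aluminium parts tray, 110 by 50 by 18 mm, near the mat's +y edge. Origin: centre of its underside.
- multimeter: Multimeter lying flat, 100 by 190 by 45 mm, beyond charger and mat. Origin: centre of its underside.
- toner: Toner cartridge, 85 by 280 by 66 mm, beyond the mat. Origin: centre of its underside.
- flask: White plastic bottle, 66 mm across, 150 mm high, beyond the charger. Origin: centre of its underside.
- pliers: Yellow-handled pliers, 160 mm long, 20 mm high, lying along the mat's -x edge.
Not all that is in view belongs to the job. Leave any pink or yellow look-alike of the tall_pack alone.

How it is judged:
By the outcome, as a careful person would: the job done as asked, in the order asked, and still so for the second after the job is handed in, with the robot touching nothing.
It also fails if it takes over 58 s, if anything falls off the work surface, if the arm or the gripper's body presses on something with over 40 N, if the wrist force passes 120 N, or if a joint passes its speed limit or range.

## Robot

A 6-joint arm with a two-finger parallel gripper is mounted at the origin on the work surface. World frame = base frame: x ahead of the robot, y to its left, z up, the work surface at z = 0. Lengths are in mm, angles in degrees, forces in N, time in s.
With the tool pointing down it reaches from about 350 to 850 mm from the base axis. Payload 8.1 kg.
Tool frame: the origin (TCP) lies midway between the tips of the shut fingers; the grasp point (between the pads) lies 19 mm behind it; z points along the fingers, y is the line along which they close (so a half turn about z gives the same grasp; the last joint's range is limited). The gripper opens to 85 mm and grips with 20 to 120 N. Pads are 22 mm wide; open, the fingers measure 114 mm over their backs; the gripper's body (76 mm by 85 mm) begins 54 mm behind the grasp point. The pads swing forward as they close: fully open they stand 13 mm farther back than shut.
Start: joints at [-68.205, 7.471, 85.268, -0, 87.261, -4.893], TCP at [269.502, -536.073, 231.292] pointing down, gripper open.
Joint ranges: [-169.43, 169.43], [-51.17, 129.36], [1.28, 143.12], [-76.62, 256.62], [0, 156.53], [-152.29, 152.29]. Speed limits (degrees/s): [136.94, 136.94, 159.86, 180, 180, 180].

## Interface

Orientations are given as [roll, pitch, yaw] about the fixed x, y, z axes, in that order (R = Rz(yaw) Ry(pitch) Rx(roll)).
In Python, from bench import sense, snapshot, order, finder gives the robot as it stands.
- The arm moves only by the tool send_rows, never from a script. Its argument "steps" is a list of rows, each a list of 2 entries, a list of its own where there are three numbers: the shift along the world's x, y, z in units of 30 mm (1.0 is 30 mm), then the turn, a rotation vector about the world's x, y, z in rad. In form: [[[dx, dy, dz], [wx, wy, wz]], ...]. A call has 1 to 10 rows; each row is the pose to reach, as a shift and turn from the pose commanded when the call began; what a row does not reach only later rows make up. A row lasts 1/8 s, in which the tool goes at most 62.5 mm and 10.7 degrees, less where a joint would pass 70% of its speed; a pose out of reach is approached as far as the arm can. A call with a gripper value outside its range is refused whole. "fingers" is the closure, from 0 (fully open) to 1 (shut), set as the call begins (left out, the last holds). The fingers move at their own pace and stop on an object; "squeeze" is the grip in N (left out, the last holds). Time passes only in rows, so rows that repeat a pose let the fingers close. It gives the time, the measured TCP pose, the force, the opening and the grip force at its end, in the units of the state.
- sense(): the state, without advancing time (a new reading comes with each control period).
- snapshot(name): name is "scene" or "top" or "wrist"; returns a dict with "img" (400x640x3 uint8, red, green, blue), "K" (3x3 intrinsics, pixels), "k1" (the pictures are not rectified: a ray, as slopes to the right and down, at radius r is drawn at 1 + k1 r^2 times it, then the intrinsics apply), "pose" (4x4, takes a point from camera to world coordinates). Camera axes: x right, y up, looking along -z (the intrinsics and any distortion apply to the point x, -y, -z); pixel columns grow to the right and rows downward; lengths in mm; the calibration is good to about 2 mm. A picture is of the moment at which its call begins. There is no depth.
- order.hand_in(): hands the job in; it is judged then, once.
Trained networks look in the newest picture that a camera, given by its name, has taken for a name from the list of things; names that differ only in an ending like _2 or _b are one class to them, and where a whole thing is asked for, a point or a joint stands for the part that bears it (a point fixed in the world has none). Each returns a list of dicts, best first, with "confidence" (0 to 1); they miss things now and then, are a little off and sometimes report something else, mostly with a low value. They report only what shows in the picture. A call takes as long as a camera call. They do not tell look-alikes from the thing itself.
- finder.find_in(label, camera): "box" ([left, top, width, height] as shares, 0 to 1, of the picture: columns of its width, rows of its height, round what is visible of it).
- finder.trace(label, camera): "mask" (400x640 bool, what is visible of it) and "box" ([left, top, width, height] as shares, 0 to 1, of the picture: columns of its width, rows of its height, round what is visible of it).
- finder.pinpoint(label, camera): "at" ([column, row] as shares, 0 to 1, of the picture: columns of its width, rows of its height: a listed point, or the origin of a listed thing).
The state is a dict: "time": time; "joint_pos": joint angles; "qd": joint speeds; "joint_efforts": joint torques, N m; "tool_pos": TCP position; "tcp_rot": TCP orientation; "ft_force": force on the tool from outside, world axes, zero at the start; "wrist_torque": the same for the moment, N m; "finger_gap": finger opening in mm; "grip_force": force on a finger pad.
Only numpy, scipy, OpenCV 4.12 (cv2) and the standard library are available. Lean on these libraries where they do the work, as an engineer would, in place of code of your own. Each camera call takes 0.05 s, during which the arm holds its last target. There are 200 camera calls.

## Working session

There is one attempt and no reset: what is moved stays moved. The work goes in short steps, Python scripts to look and compute and a tool call to move; the robot and the scene stay as the last step left them, time stands still between calls to the robot, and variables do not carry over. Pictures are saved under pics/ and viewed, at most 11 in all, crops included, and the job is handed in when it is done.

Besides the shell and the picture viewer there is one more tool, called after ">>>" as name(argument=value, ...) on one line, values as JSON. send_rows: Moves the arm, as the interface text tells. Its arguments: {"type":"object","properties":{"steps":{"type":"array"},"fingers":{"type":"number"},"squeeze":{"type":"number"}},"required":["steps"]}

```bash
mkdir -p pics; cat > h.py <<'E'
import numpy as np, cv2
from bench import sense, snapshot, order, finder
def save(s,n,crop=None,scale=1):
    im=s["img"][:,:,::-1]
    if crop: im=im[crop[1]:crop[3],crop[0]:crop[2]]
    cv2.imwrite("pics/"+n,cv2.resize(im,None,fx=scale,fy=scale,interpolation=cv2.INTER_CUBIC))
def ray(s,px):
    K=np.array(s["K"]);P=np.array(s["pose"])
    d=np.array([(px[0]-K[0,2])/K[0,0],(px[1]-K[1,2])/K[1,1]]);u=d.copy()
    for _ in range(30): u=d/(1+s["k1"]*(u@u))
    v=P[:3,:3]@np.array([u[0],-u[1],-1]);return P[:3,3],v/np.linalg.norm(v)
def atz(s,px,z):
    o,v=ray(s,px);return o+v*(z-o[2])/v[2]
def proj(s,p):
    K=np.array(s["K"]);P=np.array(s["pose"]);c=P[:3,:3].T@(np.array(p)-P[:3,3])
    u=np.array([c[0],-c[1]])/-c[2];u=u*(1+s["k1"]*(u@u));return [K[0,0]*u[0]+K[0,2],K[1,1]*u[1]+K[1,2]]
def meet(s1,p1,s2,p2):
    a,u=ray(s1,p1);b,v=ray(s2,p2);t=np.linalg.lstsq(np.c_[u,-v],b-a,rcond=None)[0]
    return (a+u*t[0]+b+v*t[1])/2,np.linalg.norm(a+u*t[0]-b-v*t[1])
E
python3 - <<'E'
from h import *
np.set_printoptions(precision=1,suppress=True)
S={c:snapshot(c) for c in("scene","top")}
for c in S: save(S[c],c+"0.png"); print(c,np.array(S[c]["pose"])[:3,3])
for l in["tall_pack","release_front_face","release_back_face","gauge_top","charger","short_pack","mat","screwdriver","tray","pliers","flask","multimeter","toner"]:
    for c in S:
        print(l,c,[(np.round(np.array(d["at"])*[640,400],1).tolist(),round(d["confidence"],2)) for d in finder.pinpoint(l,c)[:3]])
E
```

```text
scene [1114.3 -277.   863.9]
top [ 409.2   -6.2 1494.4]
tall_pack scene [([383.4, 149.2], 0.92), ([405.3, 193.1], 0.85), ([336.2, 187.1], 0.83)]
tall_pack top [([252.6, 208.0], 0.97), ([301.2, 246.8], 0.9), ([234.6, 275.5], 0.84)]
release_front_face scene [([391.2, 127.5], 0.62), ([326.2, 162.1], 0.42)]
release_front_face top [([251.6, 217.5], 0.57), ([307.1, 252.1], 0.55), ([229.8, 265.9], 0.51)]
release_back_face scene [([416.1, 173.8], 0.68), ([343.7, 159.7], 0.6)]
release_back_face top [([246.1, 193.5], 0.59), ([289.4, 239.9], 0.36), ([436.6, 244.0], 0.21)]
gauge_top scene [([334.6, 146.6], 0.59), ([418.8, 158.7], 0.56), ([383.4, 108.9], 0.55)]
gauge_top top [([231.0, 275.3], 0.56), ([295.6, 251.0], 0.54), ([240.0, 206.2], 0.4)]
charger scene [([415.6, 189.4], 0.63)]
charger top [([235.9, 212.8], 0.97)]
short_pack scene [([436.0, 176.5], 0.69)]
short_pack top [([216.7, 212.7], 0.74)]
mat scene [([228.7, 227.4], 0.58), ([228.1, 197.4], 0.45)]
mat top [([397.2, 235.8], 0.97)]
screwdriver scene [([176.8, 238.6], 0.7)]
screwdriver top [([434.9, 245.2], 0.52)]
tray scene [([278.4, 226.0], 0.9)]
tray top [([361.9, 221.0], 0.67)]
pliers scene [([224.6, 199.3], 0.56)]
pliers top [([388.9, 272.3], 0.78), ([247.0, 195.4], 0.4)]
flask scene [([473.3, 241.2], 0.76)]
flask top [([225.1, 148.6], 0.7), ([388.7, 269.3], 0.24)]
multimeter scene [([398.7, 294.0], 0.64)]
multimeter top [([302.9, 134.7], 0.87)]
toner scene [([255.5, 347.3], 0.96), ([404.8, 190.2], 0.49), ([397.2, 295.7], 0.34)]
toner top [([406.7, 136.5], 0.97)]
```

View pics/scene0.png

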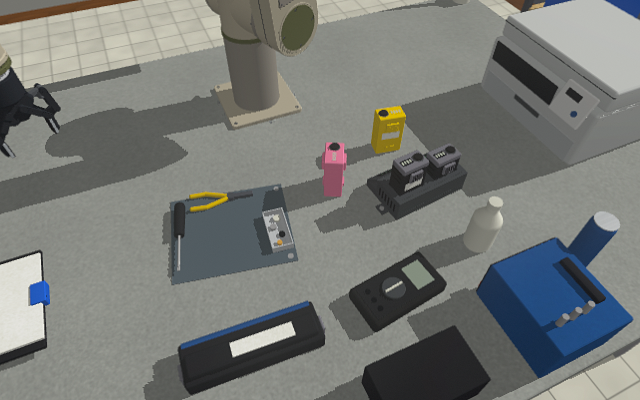

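View pics/top0.png

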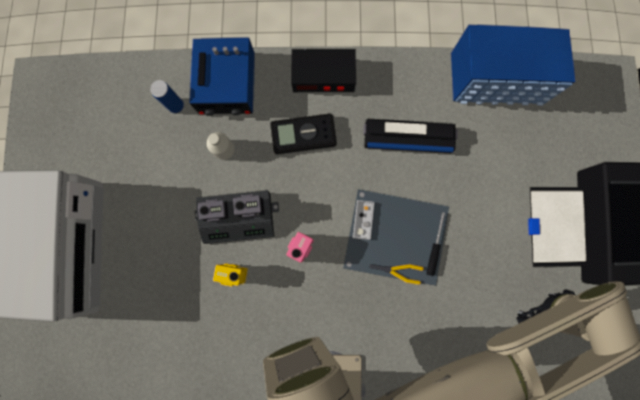

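The dark twin-bay charger is at scene (415,185) / top (235,213). Candidates for the pack are:
- dark pack at scene (408,168) / top (246,205)
- dark pack at scene (443,158) / top (211,208)
- pink look-alike at scene (334,168)
- yellow look-alike at scene (388,130)

The mat is at scene (232,235), with the pliers, screwdriver and tray along its edges. Next I'll check the choice of pack in a close crop.

```bash
python3 - <<'E'
from h import *
np.set_printoptions(precision=1,suppress=True)
A=snapshot("scene");B=snapshot("top")
a=cv2.resize(A["img"][120:230,350:480],(520,440),interpolation=cv2.INTER_CUBIC)
b=cv2.resize(B["img"][170:260,180:290],(260,213))
o=np.zeros((440,790,3),np.uint8);o[:,:520]=a;o[:213,530:]=b;cv2.imwrite("pics/crop1.png",o[:,:,::-1])
for l,z in(("charger",0),("mat",3)):
    m=finder.trace(l,"top")[0]["mask"];c=max(cv2.findContours(m.astype(np.uint8),0,1)[0],key=cv2.contourArea)
    q=cv2.boxPoints(cv2.minAreaRect(c));print(l,q.tolist());print(np.array([atz(B,p,z) for p in q]))
    if l=="charger": print(np.array([atz(B,p,62) for p in q]))
for n,pt in (("ch",[235.9,212.8]),("mat",[397.2,235.8]),("sp",[216.7,212.7]),("tp",[252.6,208.0])):
    print(n,atz(B,pt,{"ch":0,"mat":0,"sp":20,"tp":20}[n]))
for l in("tall_pack","gauge_top","short_pack"):
    pa=[np.array(d["at"])*[640,400] for d in finder.pinpoint(l,"scene")[:4]]
    pb=[np.array(d["at"])*[640,400] for d in finder.pinpoint(l,"top")[:4]]
    for x in pa:
        for y in pb:
            p,e=meet(A,x,B,y)
            if e<12: print(l,x,y,p,e)
E
```

```text
charger [[193.08966064453125, 195.07589721679688], [275.7655334472656, 188.18621826171875], [279.9172668457031, 238.00689697265625], [197.24139404296875, 244.89657592773438]]
[[578.9 394.4   0. ]
 [599.3 143.1   0. ]
 [450.4 129.4   0. ]
 [428.8 378.    0. ]]
[[571.9 377.8  62. ]
 [591.4 136.9  62. ]
 [448.7 123.8  62. ]
 [428.  362.1  62. ]]
mat [[342.4508056640625, 268.1335144042969], [357.829345703125, 187.3960723876953], [451.065673828125, 205.15536499023438], [435.6871337890625, 285.892822265625]]
[[ 361.8  -55.4    3. ]
 [ 600.9 -102.4    3. ]
 [ 547.1 -382.2    3. ]
 [ 307.7 -331.     3. ]]
ch [525.3 262.2   0. ]
mat [ 456.5 -218.5    0. ]
sp [524.  316.2  20. ]
tp [538.  209.1  20. ]
tall_pack [385.4 149. ] [235.4 274.4] [342.8 267.2 -18.1] 5.96231295158034
tall_pack [335.6 189.1] [302.2 245.9] [428.9  67.6 -11. ] 8.386382242882268
tall_pack [403.5 192.7] [252.5 209.8] [533.2 210.4  19.1] 1.8301581585724143
gauge_top [415.8 156.7] [238.6 206.6] [530.6 228.7 136.6] 4.19986149395695
gauge_top [383.7 109.1] [232.4 274.9] [346.5 244.3 135.8] 1.923530732702064
gauge_top [335.5 143.8] [296.1 252.8] [407.7  75.3 129.1] 3.631240788177942
short_pack [435.4 179.3] [219.8 212.5] [525.9 309.1  18.3] 4.2055504509019315
```

View pics/crop1.png

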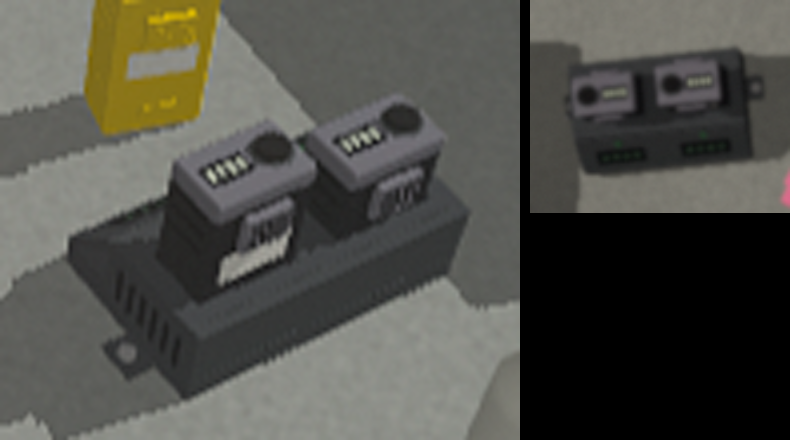

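The crop confirms it: the tall pack is the left one in the scene crop (scene (408,168), top (246,205)), in the −y bay, and its cap stands well above the other. Estimated pose is x 534, y 210, yaw about 4.6°. Mat centre is about (455,−218).

```bash
python3 - <<'E'
from h import *
s=sense();print(s)
E
```

```text
{'time': 1.9, 'joint_pos': array([-6.82029451e+01,  7.47145424e+00,  8.52679029e+01,  1.72684973e-03,
        8.72598983e+01, -4.89289915e+00]), 'qd': array([ 0.16026965,  0.0402397 , -0.00525154, -0.01612691,  0.07086881,
       -0.04195081]), 'joint_efforts': array([ 2.18164705e-04, -5.69299936e+01, -5.00855148e+01, -2.37284585e-04,
        1.16094565e-03,  5.53706542e-06]), 'tool_pos': array([ 269.53343513, -536.06613871,  231.28822838]), 'tcp_rot': array([ 1.79999111e+02, -1.65508943e-03,  2.66898715e+01]), 'ft_force': array([-0.74465518, -0.1873408 , -0.48052728]), 'wrist_torque': array([ 0.00787274, -0.01431633, -0.01776472]), 'grip_force': 0.0, 'finger_gap': 85.41123443719053}
```

>>> send_rows(steps=[[[8.8, 24.9, 1.5], [0, 0, 1.185]], [[8.8, 24.9, 1.5], [0, 0, 1.185]], [[8.8, 24.9, 1.5], [0, 0, 1.185]], [[8.8, 24.9, 1.5], [0, 0, 1.185]], [[8.8, 24.9, 1.5], [0, 0, 1.185]], [[8.8, 24.9, 1.5], [0, 0, 1.185]], [[8.8, 24.9, 1.5], [0, 0, 1.185]], [[8.8, 24.9, 1.5], [0, 0, 1.185]], [[8.8, 24.9, 1.5], [0, 0, 1.185]], [[8.8, 24.9, 1.5], [0, 0, 1.185]]], fingers=0, squeeze=60)

```text
time: 3.15
tool_pos: [477.9, 54.3, 267.3]
tcp_rot: [179.9, 0.0, 94.6]
ft_force: [1.4, -1.8, -0.1]
finger_gap: 85.1
grip_force: 0.0
```

>>> send_rows(steps=[[[1.8, 5.0, 0.3], [0, 0, 0]], [[1.8, 5.0, 0.3], [0, 0, 0]], [[1.8, 5.0, 0.3], [0, 0, 0]], [[1.8, 5.0, 0.3], [0, 0, 0]], [[1.8, 5.0, 0.3], [0, 0, 0]]])

```text
time: 3.78
tool_pos: [531.3, 201.9, 275.5]
tcp_rot: [-180.0, 0.0, 94.6]
ft_force: [-0.1, 0.0, 0.2]
finger_gap: 85.1
grip_force: 0.0
```

```bash
python3 - <<'E'
from h import *
np.set_printoptions(precision=1,suppress=True)
W=snapshot("wrist");save(W,"wrist1.png");print(np.array(W["pose"]))
s=sense();print(s["time"],s["tool_pos"],s["tcp_rot"],s["ft_force"])
for l in("tall_pack","gauge_top","release_front_face","release_back_face"):
    for d in finder.pinpoint(l,"wrist")[:3]:
        p=np.array(d["at"])*[640,400];print(l,p,d["confidence"],atz(W,p,{"t":20,"g":148,"r":112}[l[0]]))
# predicted
y=np.radians(4.6);R=np.array([[np.cos(y),-np.sin(y),0],[np.sin(y),np.cos(y),0],[0,0,1]])
for q in([0,19,128],[-23,-36,122],[23,-36,122],[23,36,122],[-23,36,122]): print(q,proj(W,R@q+[534,210,20]))
E
```

```text
[[  1.   -0.1  -0.  525.6]
 [  0.1   0.9   0.3 281. ]
 [ -0.   -0.3   1.  416.9]
 [  0.    0.    0.    1. ]]
3.825 [531.3 201.4 275.7] [-180.     0.    94.6] [-0.2 -1.1 -0.9]
tall_pack [316.9 153.2] 0.81 [532.3 213.   20. ]
tall_pack [170.4  96.6] 0.64 [355.2 265.3  20. ]
tall_pack [229.6 244.1] 0.61 [424.   79.4  20. ]
gauge_top [320.9 165. ] 0.96 [534.3 225.1 148. ]
gauge_top [104.8 118.3] 0.81 [356.6 249.  148. ]
release_front_face [157.8 111.4] 0.87 [382.6 255.  112. ]
release_front_face [292.9 175.8] 0.76 [509.2 204.8 112. ]
release_front_face [464.6 265.8] 0.62 [697.5 121.1 112. ]
release_back_face [223.1 262.2] 0.94 [440.7 104.3 112. ]
release_back_face [353.7 171.2] 0.53 [567.8 214.1 112. ]
[0, 19, 128] [np.float64(319.1054370285169), np.float64(160.4116417537315)]
[-23, -36, 122] [np.float64(293.78173653017444), np.float64(218.30966551546788)]
[23, -36, 122] [np.float64(343.8480777731454), np.float64(218.35714056915947)]
[23, 36, 122] [np.float64(346.20503663221666), np.float64(139.25963690141793)]
[-23, 36, 122] [np.float64(292.0408270996969), np.float64(139.22709538240574)]
```

View pics/wrist1.png

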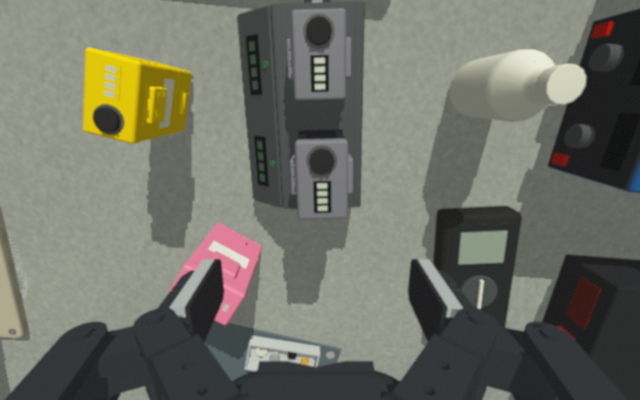

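The wrist view shows the tall pack's cap at (296–348, 138–218), with the gauge at (321,161). It sits about 3 px right of the prediction and is slightly rotated. I'll fit the cap for yaw and centre.

```bash
python3 - <<'E'
from h import *
np.set_printoptions(precision=1,suppress=True)
W=snapshot("wrist");im=W["img"].astype(int)
ref=np.median(im[185:215,302:312].reshape(-1,3),0);print(ref)
m=(np.abs(im-ref).max(2)<28)
k=np.zeros((400,640),np.uint8);k[134:224,288:352]=m[134:224,288:352]
k=cv2.morphologyEx(k,cv2.MORPH_OPEN,np.ones((5,5)))
n,l,st,_=cv2.connectedComponentsWithStats(k);i=1+st[1:,4].argmax();k=(l==i).astype(np.uint8);print(st[i])
c=max(cv2.findContours(k,0,1)[0],key=cv2.contourArea)[:,0]
w=np.array([atz(W,p,142)[:2] for p in c]).astype(np.float32)
r=cv2.minAreaRect(w);print(r)
# charger yaw from short cap and tall gauge
for l in("gauge_top","tall_pack","short_pack","charger"):
    for d in finder.pinpoint(l,"wrist")[:2]:print(l,np.array(d["at"])*[640,400],d["confidence"])
a=atz(W,(319,31),122);b=atz(W,(321,161),148);print(a,b,np.degrees(np.arctan2(-(a-b)[0],(a-b)[1])))
E
```

```text
[120. 121. 122.]
[ 288  138   64   86 3146]
((534.5955810546875, 207.60122680664062), (57.22797775268555, 77.7881088256836), 4.539881706237793)
gauge_top [324.4 164.2] 0.66
tall_pack [314.5 156.3] 0.86
tall_pack [231.6 246.3] 0.86
short_pack [318.2  65.8] 0.78
charger [317.4 114.7] 0.84
charger [321.  160.7] 0.34
[524.5 330.8 122. ] [534.5 228.  148. ] 5.529882758896144
```

>>> send_rows(steps=[[[0.16, 0.27, 0], [0, 0, 0.012]], [[0.16, 0.27, -1.5], [0, 0, 0.012]], [[0.16, 0.27, -3.0], [0, 0, 0.012]], [[0.16, 0.27, -4.5], [0, 0, 0.012]], [[0.16, 0.27, -5.5], [0, 0, 0.012]], [[0.16, 0.27, -6.18], [0, 0, 0.012]], [[0.16, 0.27, -6.18], [0, 0, 0.012]], [[0.16, 0.27, -6.18], [0, 0, 0.012]]])

```text
time: 5.28
tool_pos: [537.3, 210.8, 91.9]
tcp_rot: [179.9, -0.0, 95.3]
ft_force: [-0.5, 0.4, 1.2]
finger_gap: 85.3
grip_force: 0.0
```

```bash
python3 - <<'E'
from h import *
np.set_printoptions(precision=1,suppress=True)
s=sense();print(s["time"],s["tool_pos"],s["tcp_rot"],s["ft_force"])
W=snapshot("wrist");save(W,"wrist2.png")
E
```

```text
5.275 [537.3 210.8  91.9] [179.9  -0.   95.3] [-0.5  0.4  1.2]
```

View pics/wrist2.png

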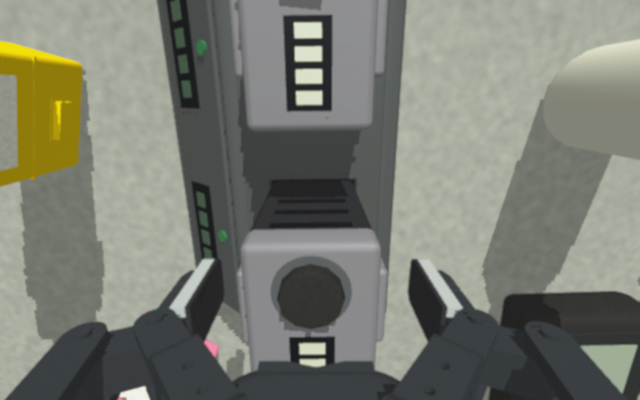

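The pads straddle the cap at columns 222 and 411. The cap centre is at column 310 against a pad midpoint of 316, so I shift about −1.5 mm in x and close.

>>> send_rows(steps=[[[-0.05, 0, 0], [0, 0, 0]], [[-0.05, 0, 0], [0, 0, 0]], [[-0.05, 0, 0], [0, 0, 0]], [[-0.05, 0, 0], [0, 0, 0]], [[-0.05, 0, 0], [0, 0, 0]], [[-0.05, 0, 0], [0, 0, 0]], [[-0.05, 0, 0], [0, 0, 0]], [[-0.05, 0, 0], [0, 0, 0]]], fingers=1, squeeze=60)

```text
time: 6.32
tool_pos: [536.2, 210.8, 92.3]
tcp_rot: [179.8, -0.0, 95.3]
ft_force: [0.2, 0.1, 6.5]
finger_gap: 45.3
grip_force: 64.0
```

>>> send_rows(steps=[[[0, 0, 0.1], [0, 0, 0]], [[0, 0, 0.2], [0, 0, 0]], [[0, 0, 0.3], [0, 0, 0]], [[0, 0, 0.3], [0, 0, 0]]])

```text
time: 6.82
tool_pos: [534.7, 210.4, 99.5]
tcp_rot: [-180.0, -0.0, 95.3]
ft_force: [1.2, -0.4, -3.7]
finger_gap: 45.4
grip_force: 63.2
```

```bash
python3 - <<'E'
from h import *
W=snapshot("wrist");save(W,"wrist3.png",(140,120,480,400),2)
E
```

```text
(no output)
```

View pics/wrist3.png

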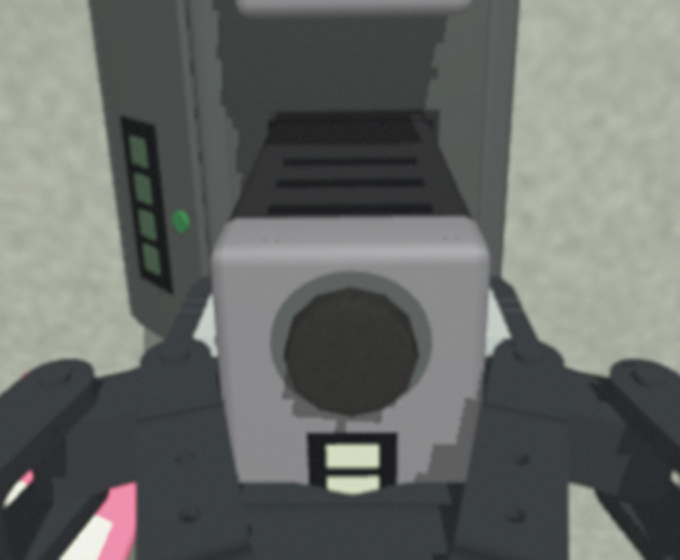

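The pads are on the pack on both sides, with the gauge at crop (350,350) clear of the gripper body. The force stays small (−3.7 N), so the pack seems unclipped. I'll keep lifting.

>>> send_rows(steps=[[[0, 0, 0.3], [0, 0, 0]], [[0, 0, 0.7], [0, 0, 0]], [[0, 0, 1.1], [0, 0, 0]], [[0, 0, 1.5], [0, 0, 0]], [[0, 0, 1.9], [0, 0, 0]], [[0, 0, 2.4], [0, 0, 0]], [[0, 0, 3.0], [0, 0, 0]], [[0, 0, 3.7], [0, 0, 0]], [[0, 0, 4.4], [0, 0, 0]], [[0, 0, 4.4], [0, 0, 0]]])

```text
time: 8.12
tool_pos: [536.1, 210.8, 234.4]
tcp_rot: [179.7, -0.1, 95.3]
ft_force: [0.6, 0.0, -4.3]
finger_gap: 45.5
grip_force: 64.0
```

```bash
python3 - <<'E'
from h import *
np.set_printoptions(precision=1,suppress=True)
S=snapshot("scene");s=sense();print(s["time"],s["tool_pos"],s["ft_force"],s["wrist_torque"],s["finger_gap"])
save(S,"scene2.png",(330,60,530,220),4)
W=snapshot("wrist")
for l in("gauge_top",):
    for d in finder.pinpoint(l,"wrist")[:3]:print(l,np.array(d["at"])*[640,400],d["confidence"])
E
```

```text
8.175 [535.3 210.5 232.6] [-0.3 -0.  -5.2] [ 0.  0. -0.] 45.52296064304778
gauge_top [314.  305.5] 0.94
gauge_top [ 63.  133.4] 0.78
```

View pics/scene2.png

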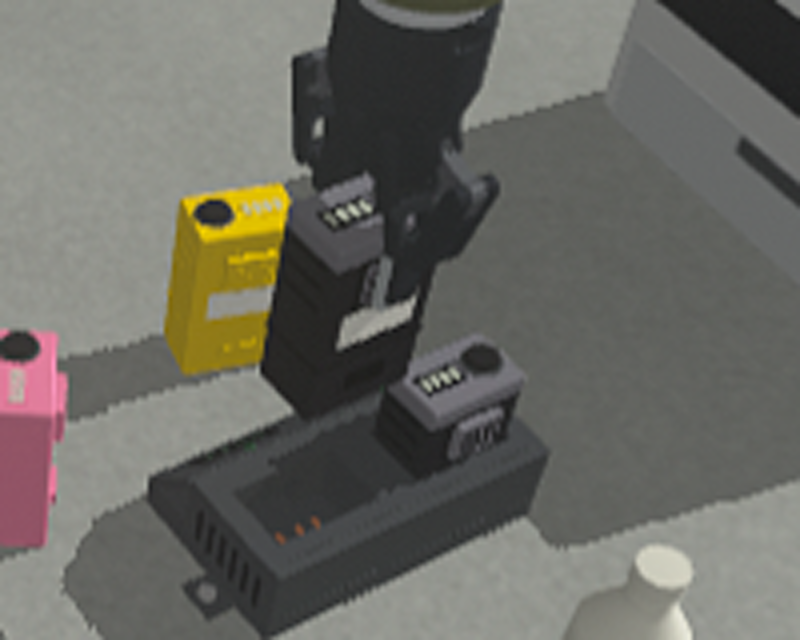

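The pack hangs upright in the gripper above the empty bay, and the short pack is still seated at crop (455,400). Now I carry it to the mat centre, about (455,−218), and turn it to line up with the mat.

>>> send_rows(steps=[[[-0.1, -0.6, 0], [0, 0, -0.012]], [[-0.3, -1.7, 0], [0, 0, -0.035]], [[-0.6, -3.3, 0], [0, 0, -0.066]], [[-1.0, -5.1, 0], [0, 0, -0.1]], [[-1.35, -7.15, 0], [0, 0, -0.14]], [[-1.75, -9.2, 0], [0, 0, -0.18]], [[-2.1, -11.0, 0], [0, 0, -0.22]], [[-2.4, -12.6, 0], [0, 0, -0.25]], [[-2.6, -13.7, 0], [0, 0, -0.275]], [[-2.7, -14.3, 0], [0, 0, -0.285]]])

```text
time: 9.52
tool_pos: [452.2, -220.6, 230.5]
tcp_rot: [-179.9, -0.0, 78.8]
ft_force: [0.4, 0.1, -4.2]
finger_gap: 45.3
grip_force: 64.0
```

>>> send_rows(steps=[[[0, 0, -0.6], [0, 0, 0]], [[0, 0, -1.4], [0, 0, 0]], [[0, 0, -2.3], [0, 0, 0]], [[0, 0, -3.1], [0, 0, 0]], [[0, 0, -3.8], [0, 0, 0]], [[0, 0, -4.2], [0, 0, 0]], [[0, 0, -4.4], [0, 0, 0]], [[0, 0, -4.4], [0, 0, 0]], [[0, 0, -4.4], [0, 0, 0]]])

```text
time: 10.65
tool_pos: [454.3, -218.9, 100.2]
tcp_rot: [179.9, 0.0, 78.9]
ft_force: [-1.0, 0.1, -3.5]
finger_gap: 45.4
grip_force: 64.0
```

```bash
python3 - <<'E'
from h import *
np.set_printoptions(precision=1,suppress=True)
S=snapshot("scene");s=sense();print(s["time"],s["tool_pos"],s["tcp_rot"],s["ft_force"],s["finger_gap"])
save(S,"scene3.png",(150,130,350,290),4)
E
```

```text
10.7 [ 454.3 -219.   100.3] [179.9   0.   78.9] [-0.8 -0.5 -4.1] 45.38807774957116
```

View pics/scene3.png

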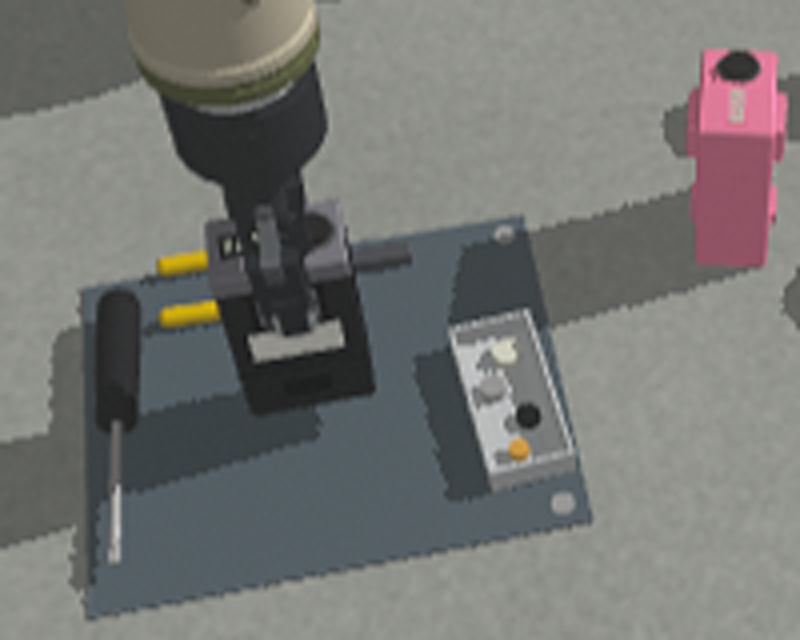

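The pack is over the bare middle, about 25 mm up, clear of the pliers, screwdriver and tray. I'll lower it gently.

>>> send_rows(steps=[[[0, 0, -0.3], [0, 0, 0]], [[0, 0, -0.5], [0, 0, 0]], [[0, 0, -0.65], [0, 0, 0]], [[0, 0, -0.72], [0, 0, 0]], [[0, 0, -0.72], [0, 0, 0]]])

```text
time: 11.32
tool_pos: [453.6, -218.6, 77.5]
tcp_rot: [-180.0, -0.0, 78.9]
ft_force: [-0.4, -0.6, -3.9]
finger_gap: 45.8
grip_force: 64.0
```

>>> send_rows(steps=[[[0, 0, -0.03], [0, 0, 0]], [[0, 0, -0.06], [0, 0, 0]], [[0, 0, -0.06], [0, 0, 0]]])

```text
time: 11.7
tool_pos: [453.7, -218.6, 75.9]
tcp_rot: [-180.0, -0.0, 78.9]
ft_force: [-0.5, 0.0, -4.4]
finger_gap: 45.6
grip_force: 64.0
```

>>> send_rows(steps=[[[0, 0, -0.03], [0, 0, 0]], [[0, 0, -0.06], [0, 0, 0]], [[0, 0, -0.06], [0, 0, 0]]])

```text
time: 12.08
tool_pos: [453.9, -218.8, 75.2]
tcp_rot: [180.0, 0.0, 78.9]
ft_force: [-4.8, 2.9, 6.7]
finger_gap: 45.3
grip_force: 65.2
```

>>> send_rows(steps=[[[0, 0, 0], [0, 0, 0]], [[0, 0, 0], [0, 0, 0]], [[0, 0, 0], [0, 0, 0]], [[0, 0, 0], [0, 0, 0]], [[0, 0, 0], [0, 0, 0]], [[0, 0, 0], [0, 0, 0]]], fingers=0)

```text
time: 12.82
tool_pos: [453.7, -218.6, 74.1]
tcp_rot: [-180.0, -0.0, 78.9]
ft_force: [0.6, 0.1, -0.1]
finger_gap: 85.8
grip_force: 0.0
```

>>> send_rows(steps=[[[0, 0, 0.5], [0, 0, 0]], [[0, 0, 1.2], [0, 0, 0]], [[0, 0, 2.2], [0, 0, 0]], [[0, 0, 3.4], [0, 0, 0]], [[0, 0, 4.6], [0, 0, 0]], [[0, -1.5, 5.6], [0, 0, 0]], [[0, -1.5, 5.6], [0, 0, 0]], [[0, -1.5, 5.6], [0, 0, 0]]])

```text
time: 13.82
tool_pos: [453.6, -263.4, 242.4]
tcp_rot: [180.0, -0.0, 78.9]
ft_force: [-0.5, -0.1, 0.5]
finger_gap: 85.4
grip_force: 0.0
```

```bash
python3 - <<'E'
from h import *
np.set_printoptions(precision=1,suppress=True)
W=snapshot("wrist");s=sense();print(s["time"],s["tool_pos"],s["tcp_rot"],s["ft_force"],s["finger_gap"])
save(W,"wrist4.png")
print("ideal",proj(W,np.array([453.9,-218.8,131])+19*np.array([np.sin(np.radians(11)),np.cos(np.radians(11)),0])))
for l,z in(("gauge_top",131),("tall_pack",3)):
    for d in finder.pinpoint(l,"wrist")[:2]:
        p=np.array(d["at"])*[640,400];print(l,p,d["confidence"],atz(W,p,z))
E
```

```text
13.875 [ 453.3 -262.9  241.6] [-179.9   -0.    78.9] [-0.1 -0.6 -0.3] 85.85366922770912
ideal [np.float64(304.3067554836406), np.float64(118.17055253864267)]
gauge_top [305.5 121.5] 0.59 [ 457.9 -202.8  131. ]
tall_pack [305.7 127.6] 0.97 [ 451.  -218.2    3. ]
```

View pics/wrist4.png

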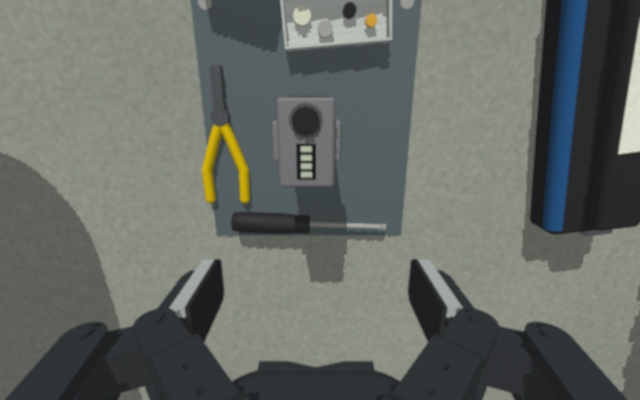

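The pack stands upright in the bare middle at (305,141), with both buttons out and the gauge at (305,121), roughly world (458,−201). Nothing else has been disturbed. Next I shut the fingers and go above the gauge.

>>> send_rows(steps=[[[0, 0, 0], [0, 0, 0]], [[0.15, 1.0, 0], [0, 0, 0]], [[0.15, 2.06, 0], [0, 0, 0]], [[0.15, 2.06, -1.2], [0, 0, 0]], [[0.15, 2.06, -2.4], [0, 0, 0]], [[0.15, 2.06, -2.8], [0, 0, 0]], [[0.15, 2.06, -3.2], [0, 0, 0]], [[0.15, 2.06, -3.3], [0, 0, 0]], [[0.15, 2.06, -3.3], [0, 0, 0]]], fingers=1)

```text
time: 15.1
tool_pos: [458.7, -202.2, 143.9]
tcp_rot: [179.9, 0.0, 78.9]
ft_force: [1.0, 0.4, -0.3]
finger_gap: 0.0
grip_force: 0.0
```

```bash
python3 - <<'E'
from h import *
np.set_printoptions(precision=1,suppress=True)
W=snapshot("wrist");s=sense();print(s["time"],s["tool_pos"],s["ft_force"],s["finger_gap"])
save(W,"wrist5.png",(160,120,480,400),2)
E
```

```text
15.15 [ 458.8 -202.2  144.1] [0.2 0.5 0. ] 0.23990917871111703
```

View pics/wrist5.png

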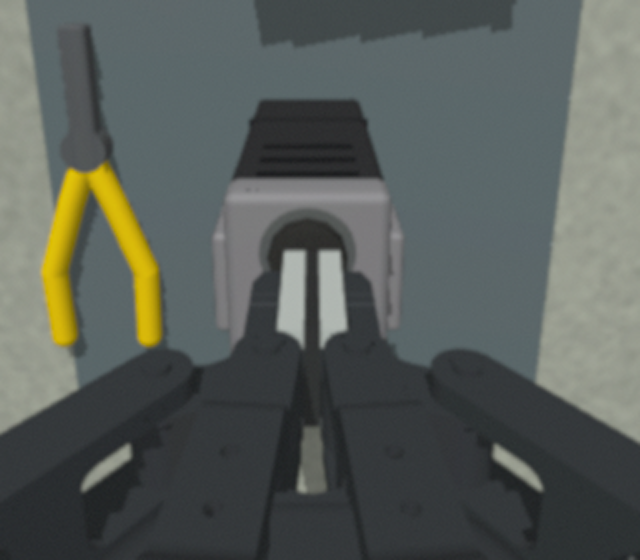

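The shut fingertips are over the gauge button at crop (310,250), within about 1 mm. Pressing now.

>>> send_rows(steps=[[[-0.03, 0.03, -0.2], [0, 0, 0]], [[-0.03, 0.03, -0.35], [0, 0, 0]], [[-0.03, 0.03, -0.45], [0, 0, 0]], [[-0.03, 0.03, -0.53], [0, 0, 0]], [[-0.03, 0.03, -0.57], [0, 0, 0]], [[-0.03, 0.03, -0.57], [0, 0, 0]]])

```text
time: 15.9
tool_pos: [458.0, -201.1, 127.1]
tcp_rot: [179.9, 0.0, 78.9]
ft_force: [-2.2, 2.7, 8.2]
finger_gap: 0.2
grip_force: 4.1
```

>>> send_rows(steps=[[[0, 0, -0.03], [0, 0, 0]], [[0, 0, -0.05], [0, 0, 0]], [[0, 0, -0.05], [0, 0, 0]]])

```text
time: 16.27
tool_pos: [458.8, -201.3, 127.0]
tcp_rot: [179.8, 0.0, 79.0]
ft_force: [-3.7, 4.2, 16.1]
finger_gap: -0.0
grip_force: 8.1
```

>>> send_rows(steps=[[[0, 0, 0.2], [0, 0, 0]], [[0, 0, 0.5], [0, 0, 0]], [[0, 0, 1.2], [0, 0, 0]], [[0, 0, 2.4], [0, 0, 0]], [[0, -1.0, 4.0], [0, 0, 0]], [[0, -2.0, 5.0], [0, 0, 0]], [[0, -2.0, 5.0], [0, 0, 0]]])

```text
time: 17.15
tool_pos: [458.3, -263.4, 277.8]
tcp_rot: [179.7, 0.2, 78.8]
ft_force: [-0.4, 0.4, -0.2]
finger_gap: -0.1
grip_force: 0.0
```

```bash
python3 - <<'E'
from h import *
np.set_printoptions(precision=1,suppress=True)
S=snapshot("scene");W=snapshot("wrist");s=sense();print(s["time"],s["tool_pos"],s["ft_force"])
o=np.zeros((400,800,3),np.uint8);o[:,:480]=cv2.resize(S["img"][80:330,150:500],(480,343)).copy().repeat(1,0)[:343].__class__((400,480,3),np.uint8)*0
o[:343,:480]=cv2.resize(S["img"][80:330,150:500],(480,343));o[:200,480:]=cv2.resize(W["img"],(320,200));cv2.imwrite("pics/end.png",o[:,:,::-1])
E
```

```text
17.25 [ 457.1 -260.8  274. ] [ 0.  -0.1 -0.1]
```

View pics/end.png

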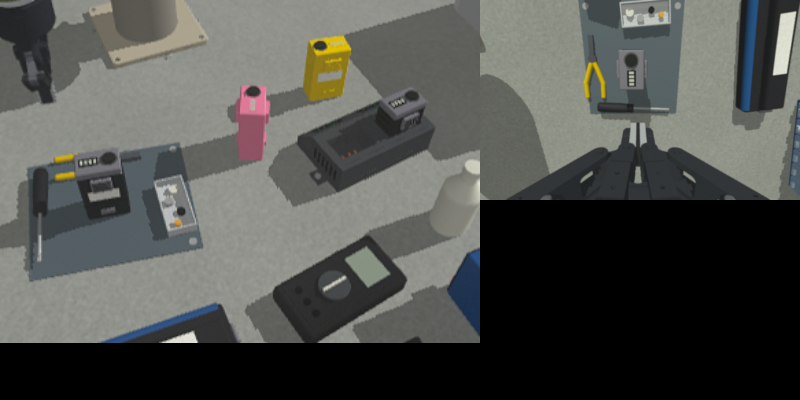

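The tall pack stands upright on the bare mat with its gauge button up again. The force rose from 8 to 16 N without further travel, so the button reached its stop. The short pack is still in the charger and the gripper is clear, so I'm handing in.

```bash
python3 -c "
from bench import order
print(order.hand_in())"
```

```text
the job is handed in; nothing more can be done
None
```

I unclipped the tall pack, lifted it out, stood it upright on the bare middle of the mat and let it go, then pressed its gauge button down to its stop and released it. The short pack is still in the charger, the other things are where they were, and I handed the job in at about 17 s; no verdict was shown.

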